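# Free a finished seal die from the engraver's vise

### The arm

A 7-joint arm with a two-finger parallel gripper is mounted at the origin on the work surface. World frame = base frame: x ahead of the robot, y to its left, z up, the work surface at z = 0. Lengths are in m, angles in rad, forces in N, time in s.
With the tool pointing down it reaches from about 0.35 to 0.9 m from the base axis. Payload 8.1 kg.
Tool frame: the origin (TCP) lies at the very end of the fingers, on their centre line; the grasp point (between the pads) lies 19 mm behind it; z points along the fingers, y is the direction in which the jaws open and shut (so a half turn about z gives the same grasp; the last joint's range is limited). The gripper opens to 92 mm and grips with 3 to 60 N. Pads are 19 mm wide; open, the fingers measure 130 mm over their backs; the gripper's body (75 mm by 190 mm) begins 47 mm behind the grasp point.
Start: joints at [-0.103, 0.434, 0.025, 1.573, -0.012, 1.134, -0.075], TCP at [0.625, -0, 0.227] pointing down, gripper open.
Joint ranges: [-2.62, 2.62], [-0.44, 2.09], [-1.27, 1.32], [0.08, 2.57], [-1.32, 4.46], [0.12, 2], [-2.74, 2.74]. Speed limits (rad/s): [2.22, 2.22, 3.01, 3.01, 3.14, 3.14, 3.14].

### API

Orientations are given as a rotation vector (axis times angle).
In Python, from cell import observe, get_image, sign_off gives the robot as it stands.
- The arm moves only by the tool arm_command, never from a script. Its argument "deltas" is a list of rows, each an object with "xyz": the shift along the tool's x, y, z in cm, a list of three; "turn": the turn about the tool's z in degrees; "jaw": the closure in counts, from 0 (fully open) to 255 (shut). A call has 1 to 5 rows; each row is the pose to reach, as a shift and turn from the pose measured when the call began, along the tool's axes at that moment; what a row does not reach only later rows make up. A row lasts 1/12 s, in which the tool goes at most 41.7 mm and 7.16 degrees, less where a joint would pass 70% of its speed; a pose out of reach is approached as far as the arm can. A call with a gripper value outside its range is refused whole. The fingers move at their own pace and stop on an object; "force" is the grip in N (left out, the last holds). Time passes only in rows, so rows that repeat a pose let the fingers close. It gives the time, the measured TCP pose, the force and the opening at its end, in the units of the state.
- observe(): the state, without advancing time (a new reading comes with each control period).
- get_image(name): name is "scene" or "side" or "wrist"; returns a dict with "frame" (480x640x3 uint8, red, green, blue), "depth" (480x640 float32, m along the optical axis (not along the pixel's ray), 0 where there is no reading), "camera_matrix" (3x3 intrinsics, pixels), "cam_to_world" (4x4, takes a point from camera to world coordinates). Camera axes: x right, y up, looking along -z (the intrinsics and any distortion apply to the point x, -y, -z); pixel columns grow to the right and rows downward; lengths in m; the calibration is good to about 2 mm. The wrist camera is an equidistant fisheye: a pixel r from the principal point sees the ray r / f radians off the axis. A picture is of the moment at which its call begins.
- sign_off(): hands the job in, once; it reports no verdict.
The state is a dict: "clock": time; "joints": joint angles; "dq": joint speeds; "joint_efforts": joint torques, N m; "position": TCP position; "ee_rot": TCP orientation; "force": force on the tool from outside, world axes, zero at the start; "ft_torque": the same for the moment, N m; "width": opening from 0.0 (shut) to 1.0 (fully open).
Only numpy, scipy, OpenCV 4.12 (cv2) and the standard library are available. Lean on these libraries where they do the work, as an engineer would, in place of code of your own. Each camera call takes 0.05 s, during which the arm holds its last target.

### The job

The brass die in the turning engraver's vise is finished: slide the blue jaw fully open (its red plate is there to push on), lift the die out, and stand it upright in the green-lined wooden tray. Set it down gently, letting go only once it stands on the tray floor, leave the jaw open, and do not disturb the bottle, the can or the tweezers.

Things in the scene. Friction and masses are not known exactly. Their poses are not given: they have to be found in the camera images.
- vise: Turning upper part of a steel vise, disc radius 75 mm. Spins freely (drag 0.025 N m) about the vertical axis through its origin, so a push off that axis turns it: read it again. Origin: on the axis at bench height; z up; x is the jaw's opening direction, towards the red plate, starting within 0.6 rad of world x. The die stands on its flat bed, 55 mm above the bench, 56 mm wide (y).
- fixed_jaw (a point): Middle of the face of the steel fixed jaw that looks at the die, at its top edge: 20 mm from the turning axis on the vise's -x side, 73 mm above the bench. The jaw is 26 mm thick (x), 56 mm wide, with a plain upright face and no lip. Axes as the vise's.
- jaw (a joint): Travel (m) of the blue sliding jaw along the vise's +x: 0 closed (the start), 0.030 fully open at its stop. Stays where left; friction 4 N. Closed, its block spans vise x = 20 to 40 mm, 56 mm wide, top 73.5 mm above the bench; its lip, underside 65 mm above the bench, reaches over the die's foot to x = 11.5 mm and traps the die until opened.
- push_face (a point): Middle of the red push plate's inner face (looking at the die); moves with the jaw. 98 mm from the turning axis when closed, 100 mm above the bench, axes as the vise's: push along +x. Plate upright, 48 wide, 10 thick, 57.5 to 117.5 mm above the bench. The gap back to the blue block is 58 mm, open from above down to a 20 mm wide tail bar (top 67.5 mm above the bench).
- die: Finished brass die, 100 to 200 g: foot 39 (x) x 34 (y) x 8 mm high, square stem 18 x 18 mm from its middle up to 48 mm above the underside. Origin: centre of the underside; z up the stem. Starts on the vise bed, axes along the vise's, within 6 mm of the turning axis along y, its foot filling the space between the closed jaws. Grip the stem across y from above.
- tray: Fixed shallow wooden tray lined in green, 130 (x) x 120 (y) x 16 mm high outside, walls 6 mm thick, its floor 6 mm above the bench. Origin: centre of its underside; z up. It lies left or right of the vise.
- board: Fixed pale soldering board, 130 (x) x 120 (y) x 14 mm, on the other side of the vise from the tray: not the place for the die. Origin: centre of its underside.
- bottle: Loose clear bottle with white cap, radius 31 mm, 145 mm high, bystander. Origin: centre of its underside.
- can: Loose blue and yellow gas can, radius 30 mm, 140 mm high, bystander. Origin: centre of its underside.
- tweezers: Loose steel cross-lock tweezers with dark grips, lying flat along their x, 130 mm long, 21 mm wide, 8 mm high, bystander. Origin: near their middle, on the bench.
Things that resemble listed ones, but are neither listed nor needed, are in the scene too. What is meant by the part that bears vise is not white, and is the smaller of those in its own colour. Of the things that look like the tray, the smaller one is meant.

How it is judged:
By the outcome, as a careful person would: the job done as asked, in the order asked, and still so for the second after the job is handed in, with the robot touching nothing.
It also fails if it takes over 59 s, if anything falls off the work surface, if the arm or the gripper's body presses on something with over 40 N, if the wrist force passes 120 N, or if a joint passes its speed limit or range.

## Working session

There is one attempt and no reset: what is moved stays moved. The work goes in short steps, Python scripts to look and compute and a tool call to move; the robot and the scene stay as the last step left them, time stands still between calls to the robot, and variables do not carry over. Pictures are saved under pics/ and viewed, and the job is handed in when it is done.

Besides the shell and the picture viewer there is one more tool, called by a JSON object that holds its "method" and its "body", one argument or row to a line. arm_command: Moves the arm, as the interface text tells. Its arguments: {"type":"object","properties":{"deltas":{"type":"array","items":{"type":"object","properties":{"xyz":{"type":"array","items":{"type":"number"}},"turn":{"type":"number"},"jaw":{"type":"number"}}}},"force":{"type":"number"}},"required":["deltas"]}

```bash
mkdir -p pics; ls; cat > h.py <<'E'
import numpy as np, cv2
from cell import observe, get_image, sign_off
def snap(name, out):
    im=get_image(name); cv2.imwrite(f'pics/{out}.png', im['frame'][:,:,::-1]); np.savez(f'pics/{out}.npz', **{k:np.array(im[k]) for k in ('frame','depth','camera_matrix','cam_to_world')}); return im
def load(out): return dict(np.load(f'pics/{out}.npz'))
def world(im,u,v):  # from depth
    K=im['camera_matrix'];T=im['cam_to_world'];d=im['depth'][np.int32(v),np.int32(u)]
    p=np.stack([(u-K[0,2])/K[0,0]*d,-(v-K[1,2])/K[1,1]*d,-d],-1)
    return p@T[:3,:3].T+T[:3,3]
def onplane(im,u,v,z):
    K=im['camera_matrix'];T=im['cam_to_world'];u=np.asarray(u,float);v=np.asarray(v,float)
    p=np.stack([(u-K[0,2])/K[0,0],-(v-K[1,2])/K[1,1],-np.ones_like(u)],-1)@T[:3,:3].T
    s=(z-T[2,3])/p[...,2]
    return T[:3,3]+p*s[...,None]
E
python3 - <<'E'
from h import *
print(observe())
for n in ('scene','side','wrist'):
    im=snap(n,n+'0'); print(n,im['camera_matrix'],im['cam_to_world'].round(3),(im['depth']>0).mean(), [k for k in im])
E
```

```text
pics
{'clock': 0.0, 'joints': array([-0.10261436,  0.43526241,  0.02496958,  1.57405621, -0.01163209,
        1.13401427, -0.07508225]), 'dq': array([ 3.24544270e-04, -6.81504315e-04, -2.68537199e-04, -6.08963458e-05,
        2.83669486e-03,  6.53019004e-04, -3.01141432e-04]), 'joint_efforts': array([ 3.89017032e-04, -6.67853522e+01,  9.84863900e-01, -3.14464223e+01,
       -6.05165795e-02,  4.27553023e-02,  1.12382318e-04]), 'position': array([ 6.24500884e-01, -3.45013938e-05,  2.25936253e-01]), 'ee_rot': array([-2.22075615e+00, -2.22065004e+00,  1.89413996e-03]), 'force': array([-0.74022564, -0.71342927,  0.10821227]), 'ft_torque': array([ 0.04855022,  0.0248451 , -0.02829264]), 'width': 1.0012698146427874}
scene [[452.06210018   0.         320.83519879]
 [  0.         452.06210018 244.60913406]
 [  0.           0.           1.        ]] [[ 0.534 -0.6    0.595  1.233]
 [ 0.845  0.365 -0.39  -0.33 ]
 [ 0.017  0.711  0.703  0.966]
 [ 0.     0.     0.     1.   ]] 0.9959147135416667 ['frame', 'depth', 'camera_matrix', 'cam_to_world']
side [[526.49669244   0.         310.79602394]
 [  0.         526.49669244 234.49494005]
 [  0.           0.           1.        ]] [[ 0.951  0.198 -0.238  0.186]
 [-0.31   0.649 -0.695 -0.688]
 [ 0.017  0.735  0.678  0.896]
 [ 0.     0.     0.     1.   ]] 0.9959244791666667 ['frame', 'depth', 'camera_matrix', 'cam_to_world']
wrist [[371.64829954   0.         316.04178783]
 [  0.         371.64829954 241.54124147]
 [  0.           0.           1.        ]] [[ 1.    -0.     0.002  0.626]
 [-0.001  0.959  0.283  0.076]
 [-0.002 -0.283  0.959  0.384]
 [ 0.     0.     0.     1.   ]] 0.9924674479166666 ['frame', 'depth', 'camera_matrix', 'cam_to_world']
```

View pics/scene0.png

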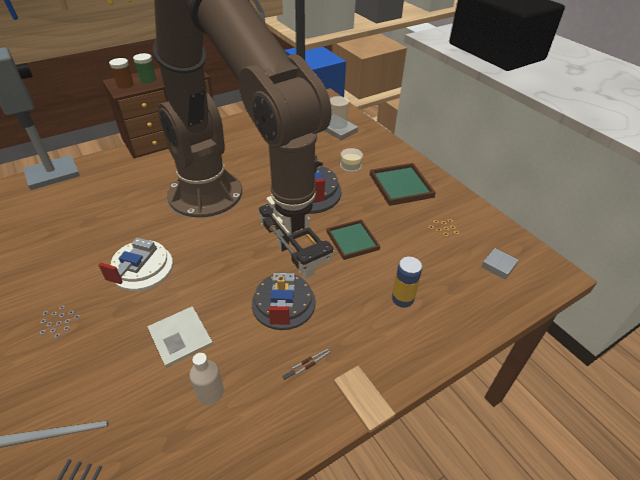

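View pics/side0.png

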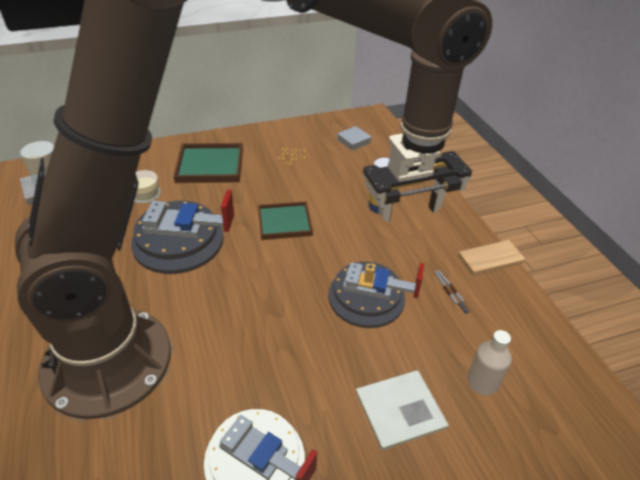

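View pics/wrist0.png

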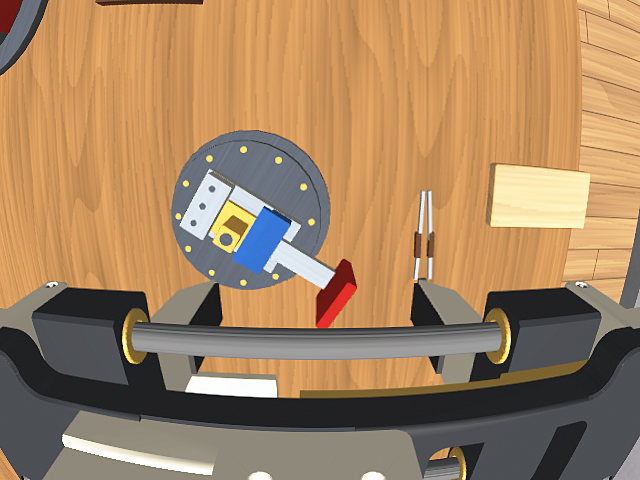

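Wrist view: the vise with the die is at (250,210), its jaw pointing right and down, and the tweezers are at (425,235).

- **Vise candidates:** scene (284,298) is dark and small and holds the die. Scene (318,185) is dark and larger, and (140,262) is white. I take (284,298).
- **Tray candidates:** scene (353,239) is the smaller and (402,183) the larger. I take (353,239), and will check it against the given sizes.

```bash
cat >> h.py <<'E'
def wray(im,u,v):
    K=im['camera_matrix'];u=np.asarray(u,float);v=np.asarray(v,float)
    x=u-K[0,2];y=v-K[1,2];r=np.hypot(x,y)+1e-9;th=r/K[0,0]
    return np.stack([np.sin(th)*x/r,-np.sin(th)*y/r,-np.cos(th)],-1)
def wworld(im,u,v):
    T=im['cam_to_world'];p=wray(im,u,v);d=im['depth'][np.int32(v),np.int32(u)]
    p=p*(d/-p[...,2])[...,None]; return p@T[:3,:3].T+T[:3,3]
def wplane(im,u,v,z):
    T=im['cam_to_world'];p=wray(im,u,v)@T[:3,:3].T
    return T[:3,3]+p*((z-T[2,3])/p[...,2])[...,None]
def cloud(im,fish):
    vv,uu=np.mgrid[0:480,0:640]; return (wworld if fish else world)(im,uu.astype(float),vv.astype(float))
E
python3 - <<'E'
from h import *
ims={n:load(n+'0') for n in('scene','side','wrist')}
for n,im in ims.items():
    P=cloud(im,n=='wrist'); hsv=cv2.cvtColor(im['frame'],cv2.COLOR_RGB2HSV); H,S,V=cv2.split(hsv)
    masks={'blue':(H>100)&(H<125)&(S>130)&(V>50),'red':((H<5)|(H>174))&(S>150)&(V>60),'green':(H>60)&(H<90)&(S>60),'gold':(H>18)&(H<30)&(S>130)&(V>150)}
    for k,m in masks.items():
        m=m&(P[...,0]>.2)&(P[...,0]<1.1)&(abs(P[...,1])<.6)&(P[...,2]>-.02)&(P[...,2]<.2)
        c,l,st,ce=cv2.connectedComponentsWithStats(m.astype(np.uint8))
        for i in range(1,c):
            if st[i,4]>60:
                q=P[l==i]; print(n,k,st[i,4],ce[i].round(),'mean',np.median(q,0).round(3),'lo',np.percentile(q,3,axis=0).round(3),'hi',np.percentile(q,97,axis=0).round(3))
import cv2
f=ims['scene']['frame'][:,:,::-1]
a=cv2.resize(f[215:335,230:390],(800,600),interpolation=cv2.INTER_CUBIC); cv2.imwrite('pics/crop0.png',a)
E
```

```text
scene blue 135 [130. 257.] mean [ 0.251 -0.301  0.075] lo [ 0.229 -0.321  0.072] hi [ 0.272 -0.281  0.079]
scene blue 177 [282. 294.] mean [ 0.577 -0.013  0.075] lo [ 0.558 -0.036  0.072] hi [0.597 0.011 0.077]
scene red 180 [320. 190.] mean [0.315 0.263 0.122] lo [0.307 0.25  0.081] hi [0.321 0.274 0.155]
scene red 252 [110. 273.] mean [ 0.304 -0.361  0.097] lo [ 0.286 -0.376  0.064] hi [ 0.318 -0.345  0.12 ]
scene red 317 [279. 315.] mean [ 0.644 -0.058  0.097] lo [ 0.633 -0.076  0.065] hi [ 0.656 -0.04   0.12 ]
scene green 447 [392. 186.] mean [0.31  0.57  0.011] lo [0.229 0.534 0.007] hi [0.369 0.598 0.015]
scene green 814 [352. 238.] mean [0.449 0.299 0.008] lo [0.396 0.25  0.004] hi [0.499 0.349 0.012]
side blue 257 [188. 213.] mean [0.214 0.292 0.094] lo [0.201 0.252 0.09 ] hi [0.235 0.32  0.097]
side blue 219 [381. 278.] mean [ 0.575 -0.018  0.072] lo [ 0.558 -0.041  0.07 ] hi [0.594 0.006 0.075]
side blue 499 [265. 450.] mean [ 0.248 -0.306  0.072] lo [ 0.226 -0.325  0.07 ] hi [ 0.27  -0.285  0.075]
side red 285 [227. 209.] mean [0.3   0.231 0.13 ] lo [0.289 0.217 0.087] hi 
[... 236 characters left out ...]
reen 604 [212. 168.] mean [0.319 0.574 0.007] lo [0.229 0.537 0.004] hi [0.38  0.598 0.011]
side green 1086 [284. 219.] mean [0.451 0.3   0.005] lo [0.397 0.255 0.002] hi [0.505 0.347 0.009]
side gold 76 [364. 281.] mean [ 0.541 -0.009  0.062] lo [ 0.532 -0.02   0.059] hi [0.552 0.012 0.076]
wrist blue 1979 [262. 240.] mean [ 0.577 -0.014  0.074] lo [ 0.556 -0.04   0.069] hi [0.598 0.01  0.075]
wrist red 510 [ 8. 14.] mean [0.304 0.237 0.088] lo [0.296 0.219 0.077] hi [0.311 0.25  0.103]
wrist red 1532 [335. 295.] mean [ 0.641 -0.052  0.109] lo [ 0.626 -0.073  0.066] hi [ 0.655 -0.036  0.119]
wrist gold 883 [230. 225.] mean [0.551 0.001 0.064] lo [ 0.532 -0.016  0.062] hi [0.566 0.015 0.104]
```

View pics/crop0.png

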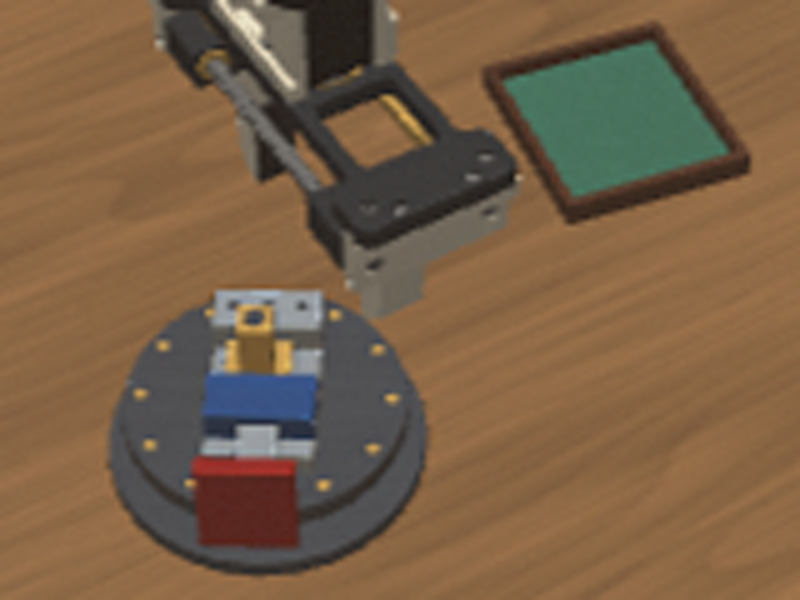

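The crop confirms it. The small dark vise has the gold die at crop (255,340), with the blue block and red plate. The small tray is at crop (615,120), and its floor measures 118 x 108 mm, matching the given size. Next I measure the vise's yaw and axis.

```bash
cat >> h.py <<'E'
def vise(im,fish,near=None):
    P=cloud(im,fish); hsv=cv2.cvtColor(im['frame'],cv2.COLOR_RGB2HSV); H,S,V=cv2.split(hsv)
    near=np.array([.577,-.013]) if near is None else np.array(near)
    g=(np.hypot(P[...,0]-near[0],P[...,1]-near[1])<.12)
    out={}
    mb=g&(H>100)&(H<125)&(S>130)&(V>50)&(abs(P[...,2]-.0735)<.006)
    vv,uu=np.nonzero(mb); q=(wplane if fish else onplane)(im,uu,vv,.0735)[:,:2]
    out['blue']=cv2.minAreaRect((q*1000).astype(np.float32))
    mr=g&((H<6)|(H>172))&(S>130)&(V>50)&(P[...,2]>.112)
    vv,uu=np.nonzero(mr); q=(wplane if fish else onplane)(im,uu,vv,.1175)[:,:2]
    out['redtop']=cv2.minAreaRect((q*1000).astype(np.float32)),len(q)
    mg=g&(H>15)&(H<32)&(S>100)&(P[...,2]>.095)&(P[...,2]<.112)
    vv,uu=np.nonzero(mg)
    if len(uu): q=(wplane if fish else onplane)(im,uu,vv,.103)[:,:2]; out['stem']=cv2.minAreaRect((q*1000).astype(np.float32)),len(q)
    # disc: gray, z in
    return out
E
python3 - <<'E'
from h import *
for n in('scene','side','wrist'):
    im=load(n+'0'); 
    for k,v in vise(im,n=='wrist').items(): print(n,k,v)
    P=cloud(im,n=='wrist'); H,S,V=cv2.split(cv2.cvtColor(im['frame'],cv2.COLOR_RGB2HSV))
    g=np.hypot(P[...,0]-.555,P[...,1])<.13
    # disc outline: dark grey points above bench
    m=g&(S<70)&(V<120)&(P[...,2]>.005)&(P[...,2]<.06)
    print(n,np.histogram(P[m][:,2],bins=np.arange(0,.06,.004)))
    hi=m&(P[...,2]>.0); q=P[hi]
    print(cv2.minEnclosingCircle((q[:,:2]*1000).astype(np.float32)))
    mg=g&(P[...,2]>.098)&(P[...,2]<.108); print('stemcloud',P[mg].mean(0),mg.sum())
E
```

```text
scene blue ((576.0180053710938, -13.945528030395508), (52.809112548828125, 25.886220932006836), 58.504940032958984)
scene redtop (((642.6691284179688, -56.67524719238281), (44.7988395690918, 14.50510311126709), 58.433467864990234), 89)
scene stem (((588.5809936523438, -33.357398986816406), (19.247573852539062, 112.8864974975586), 50.64529037475586), 43)
scene (array([  0,  45, 142, 351,  24,   0,   0,  15,  35, 116, 709, 191,   9,
        11]), array([0.   , 0.004, 0.008, 0.012, 0.016, 0.02 , 0.024, 0.028, 0.032,
       0.036, 0.04 , 0.044, 0.048, 0.052, 0.056]))
((556.4475708007812, -1.9342807531356812), 84.25460052490234)
stemcloud [ 0.59860362 -0.03177717  0.10326996] 97
side blue ((574.3157348632812, -18.63032341003418), (56.281429290771484, 25.726547241210938), 56.66700744628906)
side redtop (((637.3739624023438, -62.30168914794922), (47.78589630126953, 8.546053886413574), 55.47615432739258), 73)
side stem (((549.702392578125, -8.485285758972168), (22.338088989257812, 17.82608413696289), 58.85078048706055), 59)
side (array([  0,  85, 618, 195,   1,   1,  20,  80,  90, 725, 581, 
[... 240 characters left out ...]
 0.10207571] 85
wrist blue ((576.1634521484375, -15.56428337097168), (57.772830963134766, 28.290571212768555), 57.28235626220703)
wrist redtop (((497.13482666015625, 91.32403564453125), (56.40720748901367, 429.62347412109375), 45.20978546142578), 704)
wrist stem (((553.2456665039062, -3.9758691787719727), (20.633121490478516, 18.29010772705078), 57.87299728393555), 385)
wrist (array([  0,   9, 130, 121,   0,   0,   0,  12,  35, 116, 439, 106,  92,
        56]), array([0.   , 0.004, 0.008, 0.012, 0.016, 0.02 , 0.024, 0.028, 0.032,
       0.036, 0.04 , 0.044, 0.048, 0.052, 0.056]))
((554.5109252929688, -0.9362167716026306), 84.29698181152344)
stemcloud [ 0.57953592 -0.01877004  0.10310703] 703
```

Three views agree: vise axis at about (0.555,-0.002), vise x at -32.7° from world x. The die is at about vise (0,-3.5) mm. I turn the tool so that its y lies along vise y (turn of -57.3°) and go above the gap.

{"method": "arm_command", "body": {
  "deltas": [
    {"xyz": [-0.8,-0.2,0],"turn": -7,"jaw": 255},
    {"xyz": [-1.6,-0.4,0],"turn": -14,"jaw": 255},
    {"xyz": [-2.4,-0.6,0],"turn": -21,"jaw": 255},
    {"xyz": [-3.2,-0.8,0],"turn": -28,"jaw": 255},
    {"xyz": [-4.0,-0.9,0],"turn": -35,"jaw": 255}
  ],
  "force": 20
}}

```text
clock: 0.57
position: [0.6152, -0.0404, 0.2258]
ee_rot: [-1.441, -2.79, 0.002]
force: [-0.6, -0.8, 0.1]
width: 0.688
```

{"method": "arm_command", "body": {
  "deltas": [
    {"xyz": [0,0,0],"turn": -7,"jaw": 255},
    {"xyz": [0,0,0],"turn": -14,"jaw": 255},
    {"xyz": [0,0,0],"turn": -21,"jaw": 255},
    {"xyz": [0,0,0],"turn": -23,"jaw": 255},
    {"xyz": [0,0,0],"turn": -23,"jaw": 255}
  ]
}}

```text
clock: 0.98
position: [0.6149, -0.0406, 0.2255]
ee_rot: [-0.854, -3.021, 0.001]
force: [0.3, 0.1, -0.4]
width: 0.322
```

```bash
cat >> h.py <<'E'
from scipy.spatial.transform import Rotation as R
def st(ax=(.5548,-.0017),ang=-32.7):
    o=observe(); M=R.from_rotvec(o['ee_rot']).as_matrix(); p=o['position']
    a=np.radians(ang); vx=np.array([np.cos(a),np.sin(a)]); vy=np.array([-vx[1],vx[0]])
    d=p[:2]-ax
    print('t',round(o['clock'],2),'pos',p.round(4),'tooly deg',np.degrees(np.arctan2(M[1,1],M[0,1])).round(2),'tilt',M[:2,2].round(3),'vise xy mm',(1000*d@vx).round(1),(1000*d@vy).round(1),'F',o['force'].round(1),'w',round(o['width'],3))
E
python3 - <<'E'
from h import *
st()
im=snap('wrist','wrist1'); snap('side','side1'); snap('scene','scene1')
for n in ('scene','side','wrist'):
    im=load(n+'1')
    try: print(n,vise(im,n=='wrist'))
    except Exception as e: print(n,e)
E
```

```text
t 0.98 pos [ 0.6149 -0.0406  0.2255] tooly deg 58.43 tilt [-0.003 -0.   ] vise xy mm 71.6 -0.3 F [ 0.3  0.1 -0.4] w 0.322
scene {'blue': ((575.9364624023438, -14.079841613769531), (53.32404708862305, 25.887441635131836), 58.504940032958984), 'redtop': (((643.5767822265625, -57.19929885864258), (45.49005126953125, 13.765904426574707), 54.48430252075195), 84), 'stem': (((588.5809936523438, -33.357398986816406), (19.247573852539062, 112.8864974975586), 50.64529037475586), 44)}
side {'blue': ((574.0927734375, -18.51690673828125), (57.332801818847656, 25.700759887695312), 55.73861312866211), 'redtop': (((637.5440673828125, -62.05448532104492), (47.185752868652344, 8.546053886413574), 55.47615051269531), 72), 'stem': (((549.3047485351562, -9.07458782196045), (23.852596282958984, 17.564668655395508), 56.90999221801758), 62)}
wrist {'blue': ((575.6390380859375, -16.066972732543945), (55.58162307739258, 28.46017074584961), 57.22649002075195), 'redtop': (((636.149169921875, -54.876861572265625), (46.509429931640625, 19.72723388671875), 56.178096771240234), 805), 'stem': (((552.4053955078125, -5.442105293273926), (17.94552993774414, 17.41093635559082), 58.32302474975586), 421)}
```

View pics/wrist1.png

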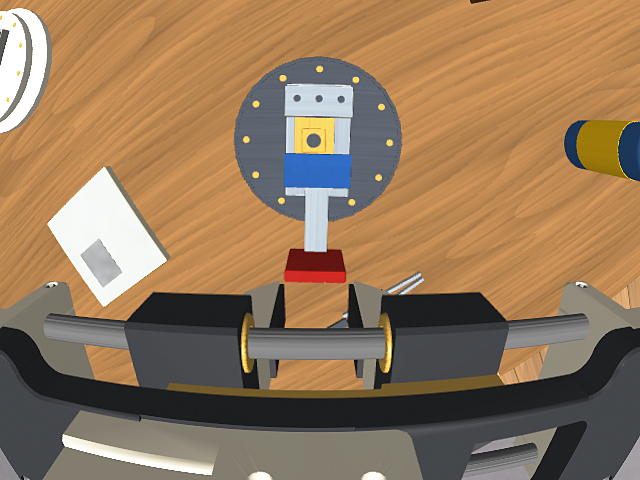

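The view shows the tool square to the vise, with the plate at (315,265). The die is at (313,138) and the tweezers are low at (400,295). I lower part way while the fingers shut, and locate the bystanders.

{"method": "arm_command", "body": {
  "deltas": [
    {"xyz": [0,0,1],"turn": 1,"jaw": 255},
    {"xyz": [0,0,2],"turn": 1,"jaw": 255},
    {"xyz": [0,0,3],"turn": 1,"jaw": 255},
    {"xyz": [0,0,4],"turn": 1,"jaw": 255},
    {"xyz": [0,0,5],"turn": 1,"jaw": 255}
  ]
}}

```text
clock: 1.55
position: [0.6145, -0.0404, 0.174]
ee_rot: [-0.885, -3.011, 0.002]
force: [0.9, -0.0, -0.4]
width: 0.006
```

```bash
python3 - <<'E'
from h import *
st((.5544,-.0020))
for n,(u0,u1,v0,v1) in {'scene':(0,640,0,480),'side':(0,640,0,480)}.items():
    im=load(n+'0');P=cloud(im,False)
    for nm,(u,v) in ({'bottlecap':(200,360),'bottle':(206,385),'can':(406,285),'cantop':(409,264),'tw':(306,364)} if n=='scene' else {'cap':(501,340),'bottle':(488,370),'tw':(452,290),'can':(381,165)}).items():
        print(n,nm,P[v,u].round(3))
E
```

```text
t 1.55 pos [ 0.6145 -0.0404  0.174 ] tooly deg 57.24 tilt [-0.003 -0.   ] vise xy mm 71.4 0.2 F [ 0.9 -0.  -0.4] w 0.006
scene bottlecap [ 0.696 -0.265  0.149]
scene bottle [ 0.717 -0.271  0.087]
scene can [0.729 0.261 0.093]
scene cantop [0.707 0.28  0.14 ]
scene tw [ 0.742 -0.042  0.001]
side cap [ 0.186 -0.688  0.896]
side bottle [ 0.665 -0.288  0.081]
side tw [ 0.748 -0.042  0.002]
side can [0.695 0.274 0.142]
```

Fingers are shut, and the bottle (0.69,-0.27) and can (0.70,0.28) are well clear. I lower into the gap to TCP z of 0.088.

{"method": "arm_command", "body": {
  "deltas": [
    {"xyz": [0,0,2],"jaw": 255},
    {"xyz": [0,0,4],"jaw": 255},
    {"xyz": [0,0,6],"jaw": 255},
    {"xyz": [0,0,7.6],"jaw": 255},
    {"xyz": [0,0,8.6],"jaw": 255}
  ]
}}

```text
schema error: expected keys xyz, turn, jaw
```

```bash
python3 - <<'E'
from h import *
st((.5544,-.0020)); snap('scene','scene2'); im=snap('side','side2')
f=np.hstack([load('scene2')['frame'][210:360,200:400],load('side2')['frame'][200:350,280:480]])[:,:,::-1]
cv2.imwrite('pics/c2.png',cv2.resize(f,(800,300),interpolation=cv2.INTER_CUBIC))
E
```

```text
t 1.55 pos [ 0.6145 -0.0404  0.174 ] tooly deg 57.24 tilt [-0.003 -0.   ] vise xy mm 71.4 0.2 F [ 0.9 -0.  -0.4] w 0.006
```

View pics/c2.png

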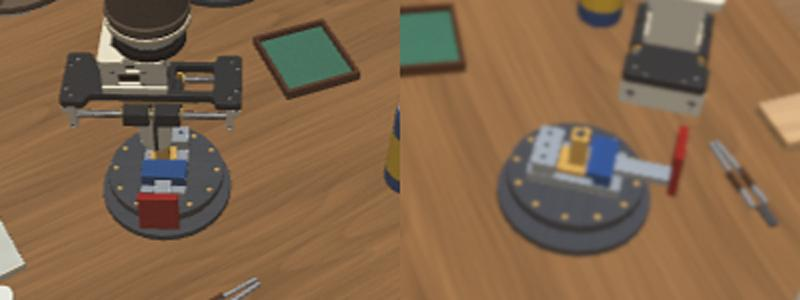

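The call was refused because it needs "turn". The picture shows the fingers still above the vise. I repeat it.

{"method": "arm_command", "body": {
  "deltas": [
    {"xyz": [0,0,2],"turn": 0,"jaw": 255},
    {"xyz": [0,0,4],"turn": 0,"jaw": 255},
    {"xyz": [0,0,6],"turn": 0,"jaw": 255},
    {"xyz": [0,0,7.6],"turn": 0,"jaw": 255},
    {"xyz": [0,0,8.6],"turn": 0,"jaw": 255}
  ]
}}

```text
clock: 2.07
position: [0.6124, -0.0405, 0.0855]
ee_rot: [-0.884, -3.007, 0.004]
force: [-0.7, 1.1, 0.9]
width: 0.007
```

```bash
python3 - <<'E'
from h import *
st((.5544,-.0020)); snap('scene','scene2'); im=snap('side','side2')
f=np.hstack([load('scene2')['frame'][210:360,200:400],load('side2')['frame'][200:350,280:480]])[:,:,::-1]
cv2.imwrite('pics/c2.png',cv2.resize(f,(800,300),interpolation=cv2.INTER_CUBIC))
E
```

```text
t 2.07 pos [ 0.6124 -0.0405  0.0855] tooly deg 57.24 tilt [-0.008 -0.   ] vise xy mm 69.6 -1.1 F [-0.7  1.1  0.9] w 0.007
```

View pics/c2.png

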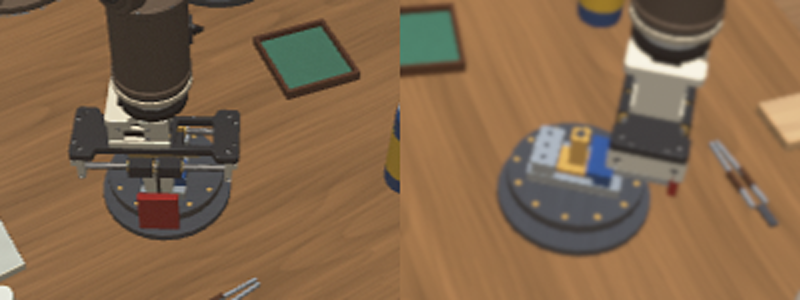

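The fingers are in the gap with no contact. I start pushing along vise +x, which is tool -x, slowly.

{"method": "arm_command", "body": {
  "deltas": [
    {"xyz": [-0.4,0.05,0],"turn": 0,"jaw": 255},
    {"xyz": [-0.8,0.1,0],"turn": 0,"jaw": 255},
    {"xyz": [-1.2,0.1,0],"turn": 0,"jaw": 255},
    {"xyz": [-1.6,0.1,0],"turn": 0,"jaw": 255},
    {"xyz": [-2.0,0.1,0],"turn": 0,"jaw": 255}
  ]
}}

```text
clock: 2.58
position: [0.6297, -0.0503, 0.0861]
ee_rot: [-0.883, -3.006, 0.003]
force: [-3.4, 2.7, 3.9]
width: 0.01
```

{"method": "arm_command", "body": {
  "deltas": [
    {"xyz": [-0.2,0,0],"turn": 0,"jaw": 255},
    {"xyz": [-0.4,0,0],"turn": 0,"jaw": 255},
    {"xyz": [-0.6,0,0],"turn": 0,"jaw": 255},
    {"xyz": [-0.8,0,0],"turn": 0,"jaw": 255},
    {"xyz": [-1.0,0,0],"turn": 0,"jaw": 255}
  ]
}}

```text
clock: 3.0
position: [0.6381, -0.0557, 0.0861]
ee_rot: [-0.883, -3.006, 0.003]
force: [-4.3, 1.1, 1.5]
width: 0.007
```

```bash
python3 - <<'E'
from h import *
st((.5544,-.0020)); snap('wrist','wrist3');snap('side','side3')
for n in('wrist','side'):
  try: print(vise(load(n+'3'),n=='wrist'))
  except Exception as e: print(e)
E
```

```text
t 3.0 pos [ 0.6381 -0.0557  0.0861] tooly deg 57.26 tilt [-0.009  0.   ] vise xy mm 99.5 0.1 F [-4.3  1.1  1.5] w 0.007
{'blue': ((587.0629272460938, -23.500423431396484), (55.906593322753906, 28.162891387939453), 56.871124267578125), 'redtop': (((651.9892578125, -64.68492126464844), (0.40682652592658997, 8.272817611694336), 54.406410217285156), 18), 'stem': (((552.8901977539062, -5.457587242126465), (18.0130615234375, 18.584735870361328), 56.64997482299805), 1617)}
{'blue': ((586.3881225585938, -26.547664642333984), (57.50336837768555, 25.232032775878906), 59.43537139892578), 'redtop': (((0.0, 0.0), (0.0, 0.0), 0.0), 0), 'stem': (((549.44287109375, -8.91458511352539), (23.341327667236328, 17.82608413696289), 58.85078811645508), 59)}
```

View pics/wrist3.png

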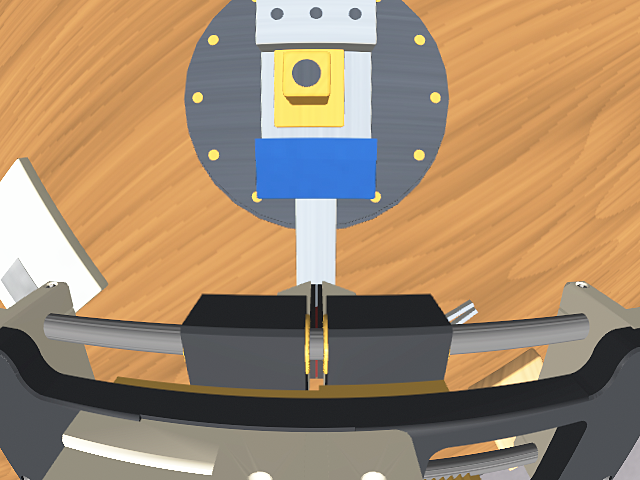

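The jaw has moved 13.6 mm and the vise has not turned: the block is at (316,168), still square. About 16.4 mm remain.

{"method": "arm_command", "body": {
  "deltas": [
    {"xyz": [-0.25,0,0],"turn": 0,"jaw": 255},
    {"xyz": [-0.5,0,0],"turn": 0,"jaw": 255},
    {"xyz": [-0.75,0,0],"turn": 0,"jaw": 255},
    {"xyz": [-1.0,0,0],"turn": 0,"jaw": 255},
    {"xyz": [-1.25,0,0],"turn": 0,"jaw": 255}
  ]
}}

```text
clock: 3.52
position: [0.6493, -0.0629, 0.0861]
ee_rot: [-0.884, -3.006, 0.003]
force: [-3.9, 2.2, 3.1]
width: 0.005
```

{"method": "arm_command", "body": {
  "deltas": [
    {"xyz": [-0.2,0,0],"turn": 0,"jaw": 255},
    {"xyz": [-0.4,0,0],"turn": 0,"jaw": 255},
    {"xyz": [-0.5,0,0],"turn": 0,"jaw": 255},
    {"xyz": [-0.6,0,0],"turn": 0,"jaw": 255},
    {"xyz": [-0.6,0,0],"turn": 0,"jaw": 255}
  ]
}}

```text
clock: 3.93
position: [0.6524, -0.0643, 0.086]
ee_rot: [-0.881, -3.003, 0.002]
force: [-11.6, 7.1, 9.9]
width: 0.003
```

```bash
python3 - <<'E'
from h import *
st((.5544,-.0020)); snap('wrist','wrist4');snap('side','side4')
for n in('wrist','side'):
  try: print(vise(load(n+'4'),n=='wrist'))
  except Exception as e: print(e)
E
```

```text
t 3.93 pos [ 0.6524 -0.0643  0.086 ] tooly deg 57.31 tilt [-0.012  0.002] vise xy mm 116.1 0.6 F [-11.6   7.1   9.9] w 0.003
{'blue': ((601.2266845703125, -32.243629455566406), (56.16008377075195, 28.149118423461914), 57.64548873901367), 'redtop': (((666.3046875, -73.26797485351562), (0.4063241481781006, 8.240423202514648), 54.45572280883789), 18), 'stem': (((553.6846923828125, -5.80902099609375), (17.86642074584961, 19.67668914794922), 57.14204406738281), 1570)}
{'blue': ((598.5288696289062, -35.096736907958984), (54.71480941772461, 24.189945220947266), 58.48801803588867), 'redtop': (((0.0, 0.0), (0.0, 0.0), 0.0), 0), 'stem': (((549.3131713867188, -9.129213333129883), (23.842872619628906, 17.82608413696289), 58.85078048706055), 60)}
```

The jaw has travelled 30 mm and the force has risen to 13.6 N, so it is at its stop. I back off, rise and open.

{"method": "arm_command", "body": {
  "deltas": [
    {"xyz": [0.6,0,0],"turn": 0,"jaw": 255},
    {"xyz": [1.2,0,0],"turn": 0,"jaw": 255},
    {"xyz": [1.6,0,0],"turn": 0,"jaw": 255},
    {"xyz": [1.7,0,-2],"turn": 0,"jaw": 255},
    {"xyz": [1.7,0,-4.5],"turn": 0,"jaw": 255}
  ]
}}

```text
clock: 4.45
position: [0.6371, -0.0553, 0.1297]
ee_rot: [-0.879, -3.0, 0.004]
force: [0.8, 0.2, 0.4]
width: 0.007
```

{"method": "arm_command", "body": {
  "deltas": [
    {"xyz": [0.5,0,-2],"turn": 0,"jaw": 255},
    {"xyz": [3,0,-4.5],"turn": 0,"jaw": 0},
    {"xyz": [5,0,-6],"turn": 0,"jaw": 0},
    {"xyz": [7,0,-6],"turn": 0,"jaw": 0},
    {"xyz": [7.5,0,-6],"turn": 0,"jaw": 0}
  ]
}}

```text
clock: 4.87
position: [0.5738, -0.0132, 0.1923]
ee_rot: [-0.877, -3.002, 0.003]
force: [-0.9, -0.2, -1.0]
width: 0.245
```

```bash
python3 - <<'E'
from h import *
st((.5544,-.0020))
for n in('scene','side','wrist'):
  snap(n,n+'5')
  try: print(n,vise(load(n+'5'),n=='wrist',(.585,-.02)))
  except Exception as e: print(e)
E
```

```text
t 4.87 pos [ 0.5738 -0.0132  0.1923] tooly deg 57.42 tilt [-0.014  0.002] vise xy mm 22.4 1.0 F [-0.9 -0.2 -1. ] w 0.245
scene {'blue': ((599.8495483398438, -29.772796630859375), (51.980587005615234, 24.955394744873047), 58.44670104980469), 'redtop': (((667.7296142578125, -72.94866943359375), (43.94720458984375, 11.150105476379395), 58.41398239135742), 96), 'stem': (((554.6642456054688, -5.449670791625977), (15.026021957397461, 23.81749725341797), 61.114280700683594), 39)}
side {'blue': ((598.5288696289062, -35.096736907958984), (54.71480941772461, 24.189945220947266), 58.48801803588867), 'redtop': (((662.5093383789062, -77.63052368164062), (50.24888610839844, 9.984297752380371), 57.45267105102539), 83), 'stem': (((549.6511840820312, -8.570000648498535), (22.53607177734375, 17.82608413696289), 58.85078048706055), 60)}
wrist {'blue': ((599.8447265625, -31.675247192382812), (56.095428466796875, 28.986791610717773), 57.52354049682617), 'redtop': (((656.9464721679688, -68.18434143066406), (47.34043884277344, 26.194076538085938), 57.663448333740234), 694), 'stem': (((551.8436889648438, -4.94264030456543), (17.071914672851562, 18.687923431396484), 57.381103515625), 522)}
```

View pics/wrist5.png

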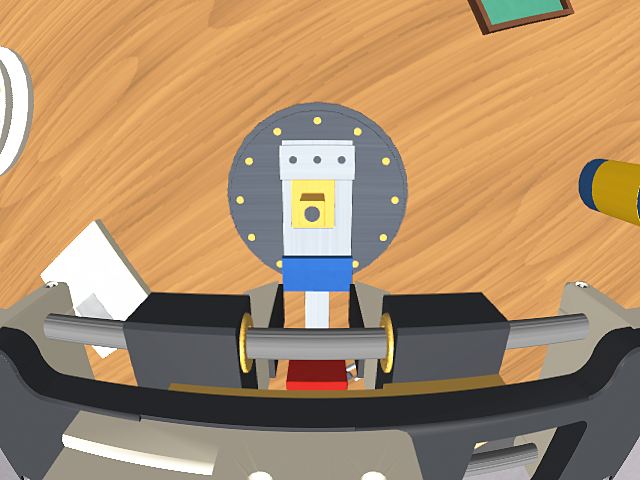

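The jaw is open, with the blue block at (317,272) and about 30 mm of travel. The die is unmoved at (313,210), and its stem is at (0.5525,-0.0053). I move over it and open the fingers.

{"method": "arm_command", "body": {
  "deltas": [
    {"xyz": [0.7,-0.2,0],"turn": 0,"jaw": 0},
    {"xyz": [1.5,-0.4,0.5],"turn": 0,"jaw": 0},
    {"xyz": [2.2,-0.5,1],"turn": 0,"jaw": 0},
    {"xyz": [2.2,-0.5,2],"turn": 0,"jaw": 0},
    {"xyz": [2.2,-0.5,3],"turn": 0,"jaw": 0}
  ]
}}

```text
clock: 5.43
position: [0.5537, -0.0081, 0.1601]
ee_rot: [-0.88, -3.0, 0.005]
force: [0.4, 0.2, 1.0]
width: 0.741
```

{"method": "arm_command", "body": {
  "deltas": [
    {"xyz": [0,0,0],"turn": 0,"jaw": 0},
    {"xyz": [0,0,0],"turn": 0,"jaw": 0},
    {"xyz": [0,0,0.5],"turn": 0,"jaw": 0},
    {"xyz": [0,0,1],"turn": 0,"jaw": 0},
    {"xyz": [0,0,1],"turn": 0,"jaw": 0}
  ]
}}

```text
clock: 5.85
position: [0.5532, -0.0082, 0.1492]
ee_rot: [-0.88, -2.999, 0.006]
force: [0.6, 0.4, 0.6]
width: 0.998
```

```bash
python3 - <<'E'
from h import *
st((.5544,-.0020))
n='wrist';snap(n,n+'6'); print(n,vise(load(n+'6'),n=='wrist',(.585,-.02)))
E
```

```text
t 5.85 pos [ 0.5532 -0.0082  0.1492] tooly deg 57.3 tilt [-0.016  0.001] vise xy mm 2.4 -5.9 F [0.6 0.4 0.6] w 0.998
wrist {'blue': ((594.9483642578125, -28.165929794311523), (55.948394775390625, 20.084848403930664), 57.30067443847656), 'redtop': (((0.0, 0.0), (0.0, 0.0), 0.0), 0), 'stem': (((550.5989379882812, -4.3072509765625), (18.035581588745117, 19.07683753967285), 57.40326690673828), 691)}
```

View pics/wrist6.png

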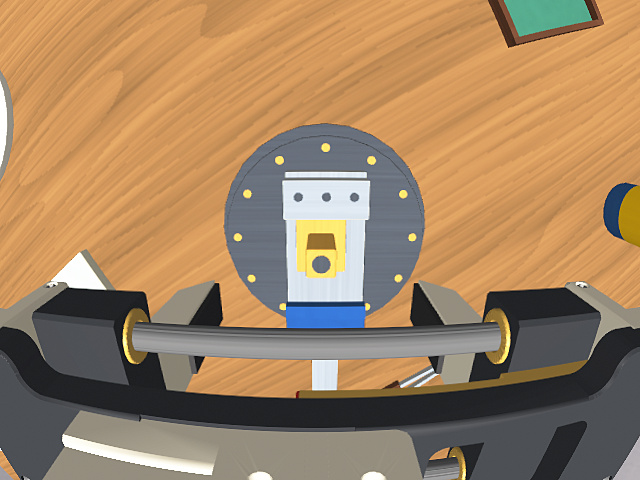

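The stem at (321,255) is about 2 mm to tool +y. I correct for that and lower around it to TCP z of 0.073, 10 mm above the foot's top.

{"method": "arm_command", "body": {
  "deltas": [
    {"xyz": [0.1,0.2,1.5],"turn": 0,"jaw": 0},
    {"xyz": [0.2,0.2,3],"turn": 0,"jaw": 0},
    {"xyz": [0.2,0.2,4.5],"turn": 0,"jaw": 0},
    {"xyz": [0.2,0.2,6],"turn": 0,"jaw": 0},
    {"xyz": [0.2,0.2,7],"turn": 0,"jaw": 0}
  ]
}}

```text
clock: 6.32
position: [0.5512, -0.0053, 0.0786]
ee_rot: [-0.88, -2.999, 0.006]
force: [-0.1, -0.0, -0.0]
width: 1.0
```

```bash
python3 - <<'E'
from h import *
st((.5544,-.0020))
n='wrist';snap(n,n+'7'); print(n,vise(load(n+'7'),n=='wrist',(.585,-.02)))
E
```

```text
t 6.32 pos [ 0.5512 -0.0053  0.0786] tooly deg 57.31 tilt [-0.017  0.001] vise xy mm -0.9 -4.5 F [-0.1 -0.  -0. ] w 1.0
wrist {'blue': ((595.8634033203125, -28.734338760375977), (55.86351776123047, 25.10736846923828), 58.09423828125), 'redtop': (((0.0, 0.0), (0.0, 0.0), 0.0), 0), 'stem': (((547.1060180664062, -1.6212644577026367), (17.60555648803711, 12.753850936889648), 57.504058837890625), 992)}
```

View pics/wrist7.png

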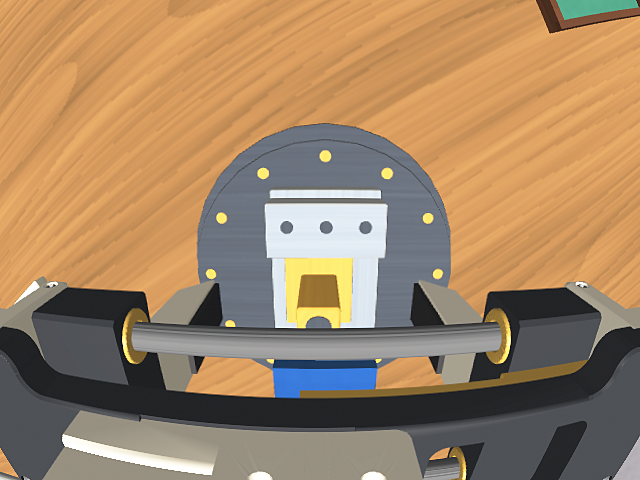

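The stem at (318,300) is centred between the pads at 219 and 414. I go 6 mm lower and close.

{"method": "arm_command", "body": {
  "deltas": [
    {"xyz": [0,0.05,0.4],"turn": 0,"jaw": 0},
    {"xyz": [0,0.05,0.6],"turn": 0,"jaw": 100},
    {"xyz": [0,0.05,0.6],"turn": 0,"jaw": 150},
    {"xyz": [0,0.05,0.6],"turn": 0,"jaw": 180},
    {"xyz": [0,0.05,0.6],"turn": 0,"jaw": 200}
  ],
  "force": 20
}}

```text
clock: 6.78
position: [0.5509, -0.005, 0.0718]
ee_rot: [-0.879, -2.998, 0.007]
force: [-0.5, -0.7, 0.4]
width: 0.757
```

{"method": "arm_command", "body": {
  "deltas": [
    {"xyz": [0,0,0],"turn": 0,"jaw": 230},
    {"xyz": [0,0,0],"turn": 0,"jaw": 255},
    {"xyz": [0,0,0],"turn": 0,"jaw": 255},
    {"xyz": [0,0,0],"turn": 0,"jaw": 255},
    {"xyz": [0,0,0],"turn": 0,"jaw": 255}
  ]
}}

```text
clock: 7.2
position: [0.551, -0.005, 0.0719]
ee_rot: [-0.879, -2.998, 0.007]
force: [0.2, 0.2, -0.1]
width: 0.398
```

```bash
python3 - <<'E'
from h import *
st((.5544,-.0020))
E
```

```text
t 7.2 pos [ 0.551  -0.005   0.0719] tooly deg 57.31 tilt [-0.018  0.001] vise xy mm -1.3 -4.4 F [ 0.2  0.2 -0.1] w 0.398
```

{"method": "arm_command", "body": {
  "deltas": [
    {"xyz": [0,0,0],"turn": 0,"jaw": 255},
    {"xyz": [0,0,0],"turn": 0,"jaw": 255},
    {"xyz": [0,0,0],"turn": 0,"jaw": 255},
    {"xyz": [0,0,0],"turn": 0,"jaw": 255},
    {"xyz": [0,0,0],"turn": 0,"jaw": 255}
  ]
}}

```text
clock: 7.62
position: [0.551, -0.0049, 0.0719]
ee_rot: [-0.879, -2.998, 0.006]
force: [-0.6, 0.6, 1.1]
width: 0.2
```

```bash
python3 - <<'E'
from h import *
st((.5544,-.0020))
E
```

```text
t 7.62 pos [ 0.551  -0.0049  0.0719] tooly deg 57.31 tilt [-0.017  0.001] vise xy mm -1.3 -4.2 F [-0.6  0.6  1.1] w 0.2
```

The opening is 0.2, or 18.4 mm, so the stem is gripped. I lift slowly.

{"method": "arm_command", "body": {
  "deltas": [
    {"xyz": [0,0,0],"turn": 0,"jaw": 255},
    {"xyz": [0,0,-0.5],"turn": 0,"jaw": 255},
    {"xyz": [0,0,-1.2],"turn": 0,"jaw": 255},
    {"xyz": [0,0,-2.2],"turn": 0,"jaw": 255},
    {"xyz": [0,0,-3.4],"turn": 0,"jaw": 255}
  ]
}}

```text
clock: 8.03
position: [0.5513, -0.005, 0.1066]
ee_rot: [-0.879, -2.997, 0.007]
force: [1.1, -0.7, -1.2]
width: 0.195
```

{"method": "arm_command", "body": {
  "deltas": [
    {"xyz": [0,0,-1.5],"turn": 0,"jaw": 255},
    {"xyz": [0,0,-3],"turn": 0,"jaw": 255},
    {"xyz": [0,0,-4.5],"turn": 0,"jaw": 255},
    {"xyz": [0,0,-6],"turn": 0,"jaw": 255},
    {"xyz": [0,0,-7],"turn": 0,"jaw": 255}
  ]
}}

```text
clock: 8.45
position: [0.5532, -0.005, 0.179]
ee_rot: [-0.88, -3.0, 0.006]
force: [0.9, -0.6, -1.0]
width: 0.193
```

```bash
python3 - <<'E'
from h import *
st((.5544,-.0020))
for n in('scene','side','wrist'): snap(n,n+'8')
f=np.hstack([load('scene8')['frame'][150:350,200:400],load('side8')['frame'][130:330,250:450]])[:,:,::-1]
cv2.imwrite('pics/c8.png',cv2.resize(f,(800,400),interpolation=cv2.INTER_CUBIC))
# tray orientation from scene0/side0
for n in('scene','side'):
    im=load(n+'0'); P=cloud(im,0); H,S,V=cv2.split(cv2.cvtColor(im['frame'],cv2.COLOR_RGB2HSV))
    m=(H>60)&(H<90)&(S>60)&(np.hypot(P[...,0]-.45,P[...,1]-.3)<.12)
    vv,uu=np.nonzero(m); q=onplane(im,uu,vv,.006)[:,:2]*1000
    print(n,cv2.minAreaRect(q.astype(np.float32)))
E
```

```text
t 8.45 pos [ 0.5532 -0.005   0.179 ] tooly deg 57.31 tilt [-0.016  0.001] vise xy mm 0.5 -3.2 F [ 0.9 -0.6 -1. ] w 0.193
scene ((445.1396789550781, 301.9045715332031), (103.19007873535156, 107.92351531982422), 79.88318634033203)
side ((451.2659912109375, 300.2654113769531), (95.06126403808594, 115.18035125732422), 80.08203125)
```

View pics/c8.png

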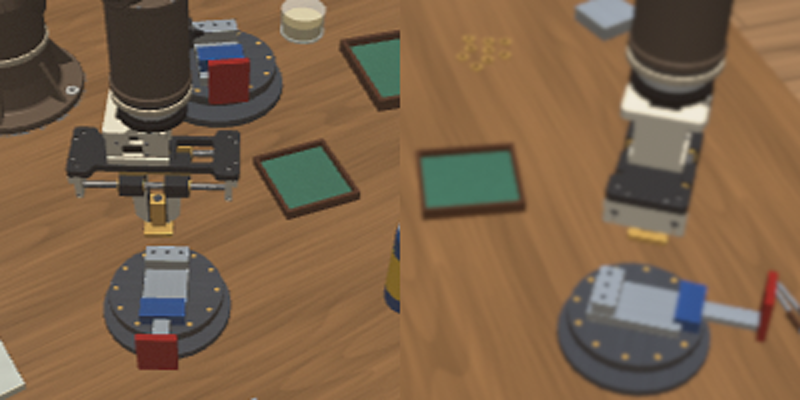

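View pics/wrist8.png

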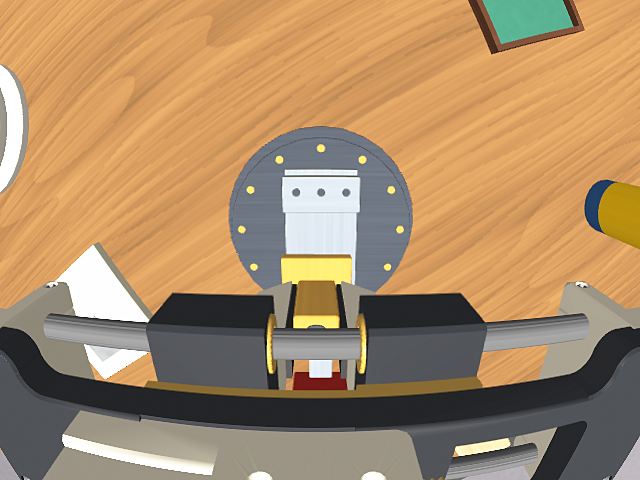

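The die is lifted upright in both views, and the vise bed is empty with the jaw still open. The tray centre is at about (0.449,0.300), yaw about -10°. I carry it across at this height, turning tool y towards 80°.

{"method": "arm_command", "body": {
  "deltas": [
    {"xyz": [1.2,1.0,0],"turn": -2,"jaw": 255},
    {"xyz": [3,2.4,0],"turn": -5,"jaw": 255},
    {"xyz": [5.2,4.1,0],"turn": -8,"jaw": 255},
    {"xyz": [7.6,6.0,0],"turn": -10,"jaw": 255},
    {"xyz": [10,8,0],"turn": -12,"jaw": 255}
  ]
}}

```text
clock: 9.02
position: [0.5099, 0.1191, 0.1775]
ee_rot: [-0.553, -3.074, 0.003]
force: [-0.0, 0.5, -1.7]
width: 0.193
```

```bash
cat >> h.py <<'E'
def go(x,y,z=None):
    o=observe(); M=R.from_rotvec(o['ee_rot']).as_matrix(); p=o['position']
    print('to go tool cm',(M.T@(np.array([x,y,p[2] if z is None else z])-p)*100).round(2))
E
python3 - <<'E'
from h import *
st(); go(.449,.300)
E
```

```text
t 9.02 pos [0.5099 0.1191 0.1775] tooly deg 69.62 tilt [-0.018  0.001] vise xy mm -103.0 77.4 F [-0.   0.5 -1.7] w 0.193
to go tool cm [12.01 14.84  0.13]
```

{"method": "arm_command", "body": {
  "deltas": [
    {"xyz": [2,2.5,0],"turn": -2,"jaw": 255},
    {"xyz": [4,5,0],"turn": -4,"jaw": 255},
    {"xyz": [6,7.5,0],"turn": -6,"jaw": 255},
    {"xyz": [8,10,0],"turn": -8,"jaw": 255},
    {"xyz": [9.5,12,0],"turn": -10,"jaw": 255}
  ]
}}

```text
clock: 9.43
position: [0.459, 0.269, 0.178]
ee_rot: [-0.269, -3.11, -0.0]
force: [0.0, -0.6, -1.0]
width: 0.194
```

{"method": "arm_command", "body": {
  "deltas": [
    {"xyz": [1,1,0],"turn": 0,"jaw": 255},
    {"xyz": [1.5,2,0],"turn": 0,"jaw": 255},
    {"xyz": [1.8,2.5,0],"turn": 0,"jaw": 255},
    {"xyz": [1.8,2.5,0],"turn": 0,"jaw": 255},
    {"xyz": [1.8,2.5,0],"turn": 0,"jaw": 255}
  ]
}}

```text
clock: 9.85
position: [0.4457, 0.296, 0.178]
ee_rot: [-0.269, -3.11, 0.001]
force: [0.4, 0.3, -2.5]
width: 0.2
```

```bash
python3 - <<'E'
from h import *
st(); go(.449,.300,.045)
for n in('scene','side','wrist'): snap(n,n+'9')
im=load('wrist9');P=cloud(im,1); H,S,V=cv2.split(cv2.cvtColor(im['frame'],cv2.COLOR_RGB2HSV))
m=(H>60)&(H<90)&(S>60)&(np.hypot(P[...,0]-.45,P[...,1]-.3)<.12)
vv,uu=np.nonzero(m); q=wplane(im,uu,vv,.006)[:,:2]*1000
print(cv2.minAreaRect(q.astype(np.float32)), np.median(P[m][:,2]))
E
```

```text
t 9.85 pos [0.4457 0.296  0.178 ] tooly deg 80.11 tilt [-0.02   0.001] vise xy mm -252.7 191.6 F [ 0.4  0.3 -2.5] w 0.2
to go tool cm [-0.53  0.48 13.29]
((389.0614013671875, 466.0670166015625), (153.34197998046875, 510.45880126953125), 19.780485153198242) 0.006667985343152688
```

View pics/wrist9.png

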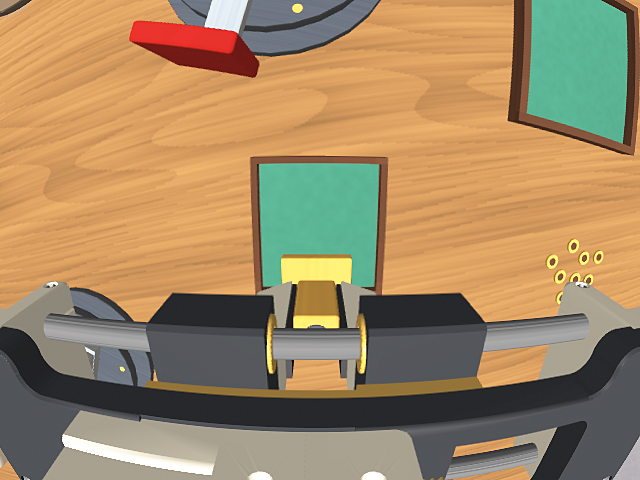

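View pics/scene9.png

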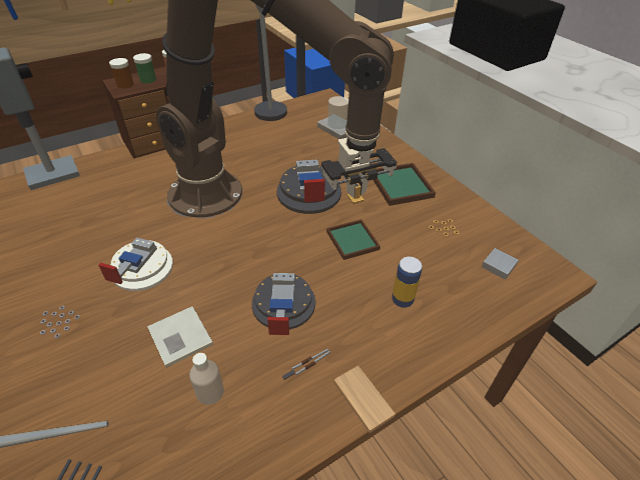

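The tray's green floor is right below, its far wall at (318,160) and the foot at (316,265), both aligned. I lower to about 20 mm above the floor.

{"method": "arm_command", "body": {
  "deltas": [
    {"xyz": [-0.1,0.1,2],"turn": 0,"jaw": 255},
    {"xyz": [-0.2,0.2,5],"turn": 0,"jaw": 255},
    {"xyz": [-0.3,0.3,8],"turn": 0,"jaw": 255},
    {"xyz": [-0.4,0.4,10.5],"turn": 0,"jaw": 255},
    {"xyz": [-0.5,0.5,12.5],"turn": 0,"jaw": 255}
  ]
}}

```text
clock: 10.42
position: [0.4496, 0.2979, 0.0512]
ee_rot: [-0.275, -3.109, 0.003]
force: [0.6, 0.3, -1.2]
width: 0.195
```

{"method": "arm_command", "body": {
  "deltas": [
    {"xyz": [0,0,0],"turn": 0,"jaw": 255},
    {"xyz": [0,0,0.2],"turn": 0,"jaw": 255},
    {"xyz": [0,0,0.4],"turn": 0,"jaw": 255},
    {"xyz": [0,0,0.6],"turn": 0,"jaw": 255},
    {"xyz": [0,0,0.6],"turn": 0,"jaw": 255}
  ]
}}

```text
clock: 10.83
position: [0.4501, 0.2981, 0.0461]
ee_rot: [-0.276, -3.11, 0.001]
force: [-0.4, 0.8, -1.2]
width: 0.196
```

```bash
python3 - <<'E'
from h import *
st(); go(.449,.300,.0235)
for n in('scene','side','wrist'): snap(n,n+'10')
f=np.hstack([load('scene10')['frame'][150:300,280:430],load('side10')['frame'][130:280,210:360]])[:,:,::-1]
cv2.imwrite('pics/c10.png',cv2.resize(f,(800,400),interpolation=cv2.INTER_CUBIC))
E
```

```text
t 10.83 pos [0.4501 0.2981 0.0461] tooly deg 79.87 tilt [-0.02   0.001] vise xy mm -250.1 195.8 F [-0.4  0.8 -1.2] w 0.196
to go tool cm [0.1  0.17 2.26]
```

View pics/c10.png

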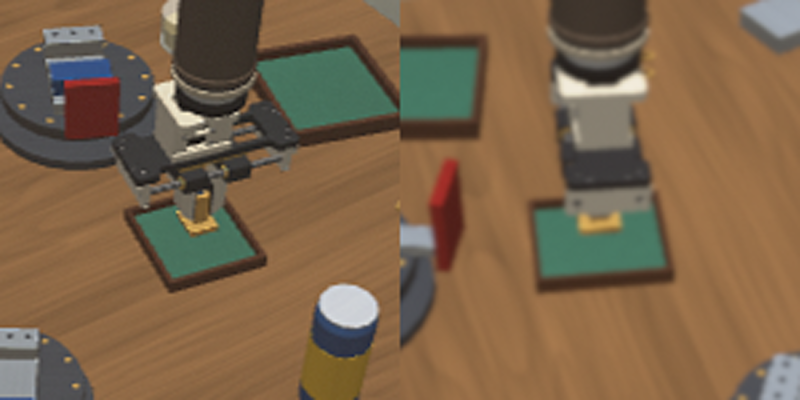

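View pics/wrist10.png

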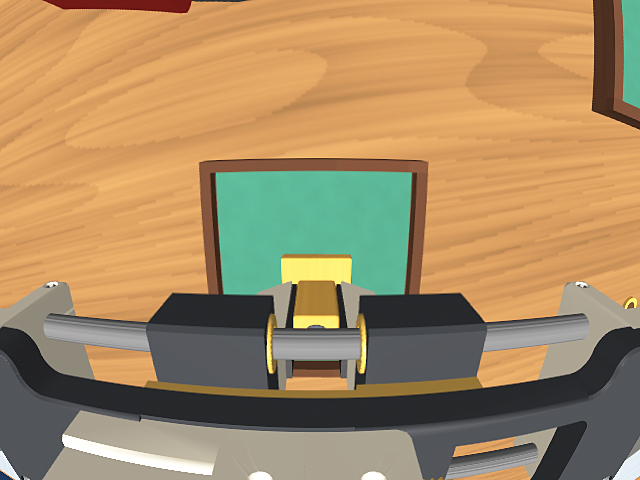

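The die is inside the tray walls with clear margin on all sides. I lower slowly, and expect contact at TCP z of about 0.023.

{"method": "arm_command", "body": {
  "deltas": [
    {"xyz": [0,0.1,0.4],"turn": 0,"jaw": 255},
    {"xyz": [0.1,0.1,0.8],"turn": 0,"jaw": 255},
    {"xyz": [0.1,0.1,1.2],"turn": 0,"jaw": 255},
    {"xyz": [0.1,0.1,1.6],"turn": 0,"jaw": 255},
    {"xyz": [0.1,0.1,1.9],"turn": 0,"jaw": 255}
  ]
}}

```text
clock: 11.4
position: [0.4484, 0.2991, 0.0262]
ee_rot: [-0.275, -3.109, 0.003]
force: [0.6, 0.2, -2.0]
width: 0.193
```

{"method": "arm_command", "body": {
  "deltas": [
    {"xyz": [0,0,0.1],"turn": 0,"jaw": 255},
    {"xyz": [0,0,0.15],"turn": 0,"jaw": 255},
    {"xyz": [0,0,0.2],"turn": 0,"jaw": 255},
    {"xyz": [0,0,0.25],"turn": 0,"jaw": 255},
    {"xyz": [0,0,0.25],"turn": 0,"jaw": 255}
  ]
}}

```text
clock: 11.82
position: [0.4484, 0.2992, 0.0238]
ee_rot: [-0.275, -3.109, 0.002]
force: [0.0, -0.2, -1.1]
width: 0.194
```

```bash
python3 - <<'E'
from h import *
st()
E
```

```text
t 11.82 pos [0.4484 0.2992 0.0238] tooly deg 79.89 tilt [-0.02  0.  ] vise xy mm -252.0 195.7 F [ 0.  -0.2 -1.1] w 0.194
```

{"method": "arm_command", "body": {
  "deltas": [
    {"xyz": [0,0,0.03],"turn": 0,"jaw": 255},
    {"xyz": [0,0,0.06],"turn": 0,"jaw": 255},
    {"xyz": [0,0,0.1],"turn": 0,"jaw": 255},
    {"xyz": [0,0,0.1],"turn": 0,"jaw": 255},
    {"xyz": [0,0,0.1],"turn": 0,"jaw": 255}
  ]
}}

```text
clock: 12.23
position: [0.4485, 0.2992, 0.0229]
ee_rot: [-0.275, -3.109, 0.002]
force: [-0.6, 0.0, 1.3]
width: 0.195
```

```bash
python3 - <<'E'
from h import *
st()
E
```

```text
t 12.23 pos [0.4485 0.2992 0.0229] tooly deg 79.9 tilt [-0.02  0.  ] vise xy mm -252.0 195.8 F [-0.6  0.   1.3] w 0.195
```

{"method": "arm_command", "body": {
  "deltas": [
    {"xyz": [0,0,0.04],"turn": 0,"jaw": 255},
    {"xyz": [0,0,0.08],"turn": 0,"jaw": 255},
    {"xyz": [0,0,0.1],"turn": 0,"jaw": 255},
    {"xyz": [0,0,0.1],"turn": 0,"jaw": 255},
    {"xyz": [0,0,0.1],"turn": 0,"jaw": 255}
  ]
}}

```text
clock: 12.65
position: [0.4485, 0.2993, 0.0229]
ee_rot: [-0.275, -3.11, 0.002]
force: [-3.5, -2.7, 12.7]
width: 0.196
```

```bash
python3 - <<'E'
from h import *
st(); snap('scene','scene11')
f=load('scene11')['frame'][180:280,310:410][:,:,::-1]
cv2.imwrite('pics/c11.png',cv2.resize(f,(600,600),interpolation=cv2.INTER_CUBIC))
E
```

```text
t 12.65 pos [0.4485 0.2993 0.0229] tooly deg 79.9 tilt [-0.02  0.  ] vise xy mm -252.1 195.8 F [-3.5 -2.7 12.7] w 0.196
```

View pics/c11.png

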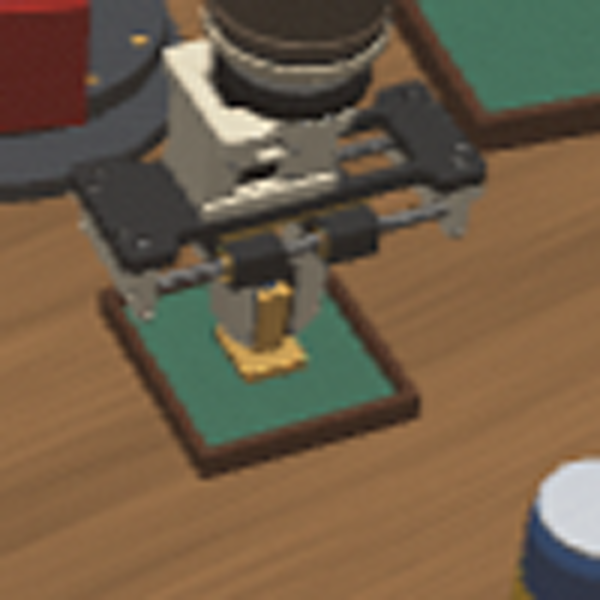

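The die stands on the floor, contact force 12.7 N, with the foot flat at crop (265,355). I ease the pressure, then let go.

{"method": "arm_command", "body": {
  "deltas": [
    {"xyz": [0,0,0],"turn": 0,"jaw": 255},
    {"xyz": [0,0,0],"turn": 0,"jaw": 200},
    {"xyz": [0,0,0],"turn": 0,"jaw": 180},
    {"xyz": [0,0,0],"turn": 0,"jaw": 150},
    {"xyz": [0,0,0],"turn": 0,"jaw": 130}
  ]
}}

```text
clock: 13.12
position: [0.4485, 0.2993, 0.0227]
ee_rot: [-0.275, -3.11, 0.002]
force: [-0.1, 0.8, -0.2]
width: 0.386
```

{"method": "arm_command", "body": {
  "deltas": [
    {"xyz": [0,0,0],"turn": 0,"jaw": 130},
    {"xyz": [0,0,0],"turn": 0,"jaw": 130},
    {"xyz": [0,0,0],"turn": 0,"jaw": 130},
    {"xyz": [0,0,-0.2],"turn": 0,"jaw": 130},
    {"xyz": [0,0,-0.6],"turn": 0,"jaw": 130}
  ]
}}

```text
clock: 13.53
position: [0.4483, 0.2991, 0.0286]
ee_rot: [-0.275, -3.109, 0.003]
force: [-0.4, 0.6, -0.5]
width: 0.492
```

```bash
python3 - <<'E'
from h import *
st()
E
```

```text
t 13.53 pos [0.4483 0.2991 0.0286] tooly deg 79.9 tilt [-0.02 -0.  ] vise xy mm -252.1 195.6 F [-0.4  0.6 -0.5] w 0.492
```

Released with 45 mm open. I retreat straight up.

{"method": "arm_command", "body": {
  "deltas": [
    {"xyz": [0,0,-1],"turn": 0,"jaw": 130},
    {"xyz": [0,0,-3],"turn": 0,"jaw": 130},
    {"xyz": [0,0,-5.5],"turn": 0,"jaw": 130},
    {"xyz": [0,0,-8.5],"turn": 0,"jaw": 130},
    {"xyz": [0,0,-11],"turn": 0,"jaw": 130}
  ]
}}

```text
clock: 13.95
position: [0.4506, 0.2993, 0.1411]
ee_rot: [-0.274, -3.11, 0.002]
force: [0.2, 1.1, 0.4]
width: 0.492
```

{"method": "arm_command", "body": {
  "deltas": [
    {"xyz": [0,0,-2],"turn": 0,"jaw": 130},
    {"xyz": [0,0,-4],"turn": 0,"jaw": 130},
    {"xyz": [0,0,-6],"turn": 0,"jaw": 130},
    {"xyz": [0,0,-7],"turn": 0,"jaw": 130},
    {"xyz": [0,0,-7],"turn": 0,"jaw": 130}
  ]
}}

```text
clock: 14.37
position: [0.4529, 0.3002, 0.214]
ee_rot: [-0.275, -3.113, -0.003]
force: [0.1, 0.2, -0.7]
width: 0.488
```

```bash
python3 - <<'E'
from h import *
st()
for n in('scene','side','wrist'): snap(n,n+'12')
for n in('scene','side'):
  im=load(n+'12'); print(n,vise(im,False,(.585,-.02)))
  P=cloud(im,0); m=(abs(P[...,0]-.4485)<.05)&(abs(P[...,1]-.3)<.05)&(P[...,2]>.045)&(P[...,2]<.09); print('die top z',np.percentile(P[m][:,2],[50,95]).round(3),P[m].mean(0).round(3),m.sum())
  P0=load(n+'0'); d=cv2.absdiff(P0['frame'],im['frame']).max(2)>60
  for nm,(u,v,r) in ({'bottle':(206,380,25),'can':(406,283,25),'tw':(306,364,25)} if n=='scene' else {'bottle':(490,362,25),'tw':(452,290,20)}).items(): print(nm,'changed px',d[v-r:v+r,u-r:u+r].sum())
E
```

```text
t 14.37 pos [0.4529 0.3002 0.214 ] tooly deg 79.92 tilt [-0.016  0.003] vise xy mm -248.9 199.0 F [ 0.1  0.2 -0.7] w 0.488
scene {'blue': ((599.8495483398438, -29.772796630859375), (51.980587005615234, 24.955394744873047), 58.44670104980469), 'redtop': (((668.9053344726562, -73.67155456542969), (43.94720458984375, 13.91049861907959), 58.41398239135742), 99)}
die top z [0.054 0.059] [0.452 0.297 0.053] 45
bottle changed px 0
can changed px 0
tw changed px 0
side {'blue': ((598.5288696289062, -35.096736907958984), (54.71480941772461, 24.189945220947266), 58.48801803588867), 'redtop': (((663.1576538085938, -77.39849853515625), (49.21316909790039, 9.42874813079834), 56.56546401977539), 78)}
die top z [0.051 0.055] [0.448 0.296 0.051] 44
bottle changed px 0
tw changed px 70
```

View pics/scene12.png

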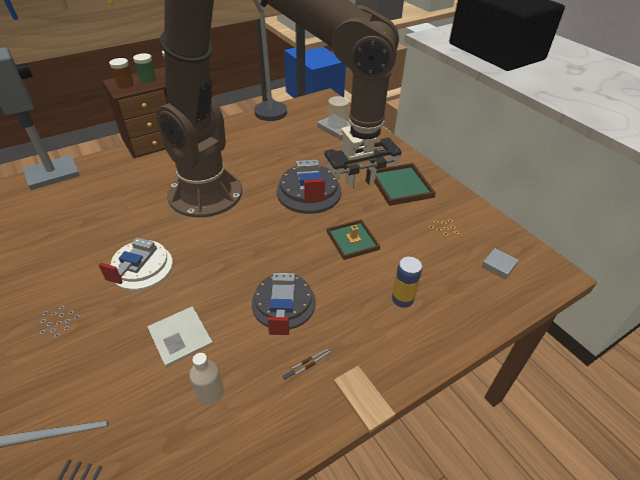

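View pics/wrist12.png

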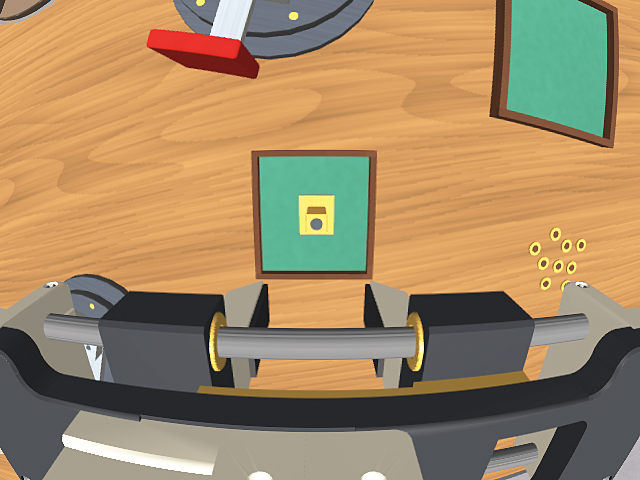

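The die stands upright at the tray's middle: wrist (316,215), top at z of about 0.053 against 0.054 expected. The bottle and can are unchanged. The 70 changed side pixels near the tweezers come from the opened red plate entering that window; scene shows none there. The jaw is still open, so I hand in.

```bash
python3 -c "
from h import *
print(sign_off()); print(observe()['clock'])"
```

```text
the job is handed in; nothing more can be done
None
the job is handed in; nothing more can be done
```

The job is done and handed in at 14.4 s of the 59 s allowed. The blue jaw is fully open and the die stands upright near the middle of the smaller green-lined tray.

- **Jaw:** I pushed the red plate with the closed fingers until the force rose to about 14 N at the stop. The fingers' travel and the wrist picture give 30 mm. Other readings range from 28.6 to 31 mm, which I put down to mask noise. The side view shows the blue block in the same place while pushed, after the fingers backed off, and at the end. The vise did not turn noticeably.
- **Die:** I gripped the stem across y, lifted the die out and lowered it until it met the tray floor at 12.7 N. I eased that pressure before letting go. Its top reads 51–54 mm above the bench, against 54 mm expected for standing on the tray floor.
- **Bystanders:** The bottle, can and tweezers show no change in the scene view. The side view showed 70 changed pixels in the tweezers' window. I took these to be the opened red plate coming into that window, without an enlarged check.
- **Refused call:** One move call was refused for a missing "turn" value. Nothing moved, and I sent it again.

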